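Spring the sample drawer of the glass chest

TASK

The glass-sample chest's drawer has no pull: it is held by a spring catch inside. Take the handled dowel out of its stand, push it down through the small hole in the chest's lid and press the catch, gently and no harder than it needs, until the drawer springs out by itself; then put the dowel back in its stand, fully down and upright. Leave everything else where it is, and do not push or pull the chest with the robot itself.

Things in the scene. Friction and masses are not known exactly. Their poses are not given: they have to be found in the camera images.
- chest: Low wooden chest, 240 (its x) x 200 (y) x 100 mm high, screwed to the bench. Origin: centre of its underside; its +x points to the drawer's front, its back is at -x. Lid 10 mm thick, flat, a small brass weight stands on it. The drawer springs out along +x.
- latch_hole (a point): Centre of the mouth of the small vertical hole in the lid, at its upper face (100 mm over the bench), 35 mm from the chest's back edge. 15 mm across, rim bevelled 2 mm. Unseen below it is the flat steel pad (24 mm across) of the spring catch. How deep the pad's face lies differs each time, 12 to 36 mm below the mouth, so it must be felt; nothing else is in the way.
- drawer (a joint): How far the drawer stands out (m): 0 shut, 0.07 fully out. The catch's pad resists with 5.5 N at first touch, 9 to 11 N after some 8 mm of travel, where it lets the drawer go; 11 mm after first touch it meets a hard stop, not to be forced (over 20 N damages it). The drawer's own spring then pushes it out in under 1 s and keeps it out.
- dowel_grip (a point): Centre of the handle of the loose wooden dowel tool, 102.5 mm above its lower end: a round turned handle 24 mm across and 45 mm tall on top of a straight dowel 10 mm across and 80 mm long. 125 mm in all, 40 to 70 g. Its z axis points up along the tool from the dowel's end to the handle. It starts standing in the stand.
- dowel_tip (a point): Centre of the flat lower end of the dowel tool (same axes), 102.5 mm below dowel_grip.
- stand: Dark wooden block, 80 x 60 x 50 mm high, screwed to the bench, with one vertical blind hole in the middle of its top. Origin: centre of its underside. The hole's floor is 10 mm above the bench. It may stand on either side of the chest.
- stand_hole (a point): Centre of the mouth of the stand's hole, on its top face, 50 mm over the bench. Hole 14 mm across, 40 mm deep, rim bevelled 3 mm. With the tool fully down, its end is 40 mm below this point.
- pot: Open black pot, 72 mm across, 85 mm tall; bystander on the bench, opposite side from the stand. Origin: centre of underside.
- spool: Solder spool, 56 mm across, 40 mm tall, standing on the bench; bystander. Origin: centre of underside.
- hammer: Small hammer, 240 mm long, lying on the bench; bystander.
- brush: Brush, 170 mm long, lying on the bench; bystander.
- offcut: Piece of glass, 80 x 55 x 6 mm, lying on the bench; bystander.
- weight: Brass knobbed weight, 38 mm across, 40 mm tall, standing on the chest's lid, over 100 mm from the hole; bystander. Origin: centre of underside.

How it is judged:
By the outcome, as a careful person would: the job done as asked, in the order asked, and still so for the second after the job is handed in, with the robot touching nothing.
It also fails if it takes over 69 s, if anything falls off the work surface, if the arm or the gripper's body presses on something with over 40 N, if the wrist force passes 120 N, or if a joint passes its speed limit or range.

ROBOT

A 7-joint arm with a two-finger parallel gripper is mounted at the origin on the work surface. World frame = base frame: x ahead of the robot, y to its left, z up, the work surface at z = 0. Lengths are in mm, angles in degrees, forces in N, time in s.
With the tool pointing down it reaches from about 425 to 1025 mm from the base axis. Payload 9.4 kg.
Tool frame: the origin (TCP) lies at the very end of the fingers, on their centre line; the grasp point (between the pads) lies 19 mm behind it (manip.pinch_z is the distance from the TCP to the grasp point, in mm); z points along the fingers, y is the line along which they close (so a half turn about z gives the same grasp; the last joint's range is limited). The gripper opens to 93 mm and grips with 3 to 60 N. Pads are 15 mm wide; open, the fingers measure 128 mm over their backs; the gripper's body (75 mm by 188 mm) begins 65 mm behind the grasp point.
Start: joints at [61.897, 34.337, -0.143, 91.639, 0.103, 54.024, -4.572], TCP at [291.505, -663.814, 192.118] pointing down, gripper open.
Joint ranges: [-147.43, 147.43], [-19.82, 112.94], [-74.19, 73.91], [6.32, 146.72], [-59.91, 239.91], [6.04, 106.73], [-150.56, 150.56]. Speed limits (degrees/s): [127.2, 127.2, 172.46, 172.46, 180, 180, 180].

INTERFACE

Orientations are given as a 3x3 rotation matrix whose columns are the frame's x, y, z axes.
In Python, from plant import manip gives the robot as it stands.
- The arm moves only by the tool servo_tool, never from a script. Its argument "moves" is a list of rows, each a list of 4 numbers: the shift along the world's x, y, z in cm, then the turn about the world's z in degrees. In form: [[tx, ty, tz, twist], ...]. A call has 1 to 20 rows; each row shifts and turns the commanded pose from where the row before left it; what a row does not reach is not made up. A row lasts 1/8 s, in which the tool goes at most 62.5 mm and 10.7 degrees, less where a joint would pass 70% of its speed; a pose out of reach is approached as far as the arm can. A call is refused whole if a number of a shift passes 6.25 or a number of a turn 10.7, either way. A call with a gripper value outside its range is refused whole. "fingers" is the finger opening in cm, from 0 to 9.3, set as the call begins (left out, the last holds). The fingers move at their own pace and stop on an object; "force" is the grip in N (left out, the last holds). Time passes only in rows, so rows that do not move let the fingers close. It gives the time, the measured TCP pose, the force, the opening and the grip force at its end, in the units of the state.
- manip.read_state(): the state, without advancing time (a new reading comes with each control period).
- manip.get_image(name): name is "side" or "top"; returns the picture (420x560x3 uint8, red, green, blue); there is no depth.
- manip.calibration(name): a dict with "fx", "fy", "cx", "cy" (pixels), "origin" and "attitude" of the camera in the world. Camera axes: x right, y down, z forward; pixel columns grow to the right and rows downward; lengths in mm; the calibration is good to about 2 mm. A picture is of the moment at which its call begins. calibration takes no time and is no camera call.
- manip.hand_in(): hands the job in; it is judged then, once.
The state is a dict: "clock": time; "joint_positions": joint angles; "joint_vel": joint speeds; "effort": joint torques, N m; "tool_pos": TCP position; "tool_rot": TCP orientation; "contact_force": force on the tool from outside, world axes, zero at the start; "wrist_torque": the same for the moment, N m; "gripper_width": finger opening in mm; "grip_force": force on a finger pad.
Only numpy, scipy, OpenCV 4.12 (cv2) and the standard library are available. Lean on these libraries where they do the work, as an engineer would, in place of code of your own. Each camera call takes 0.05 s, during which the arm holds its last target. There are 200 camera calls.

## Working session

There is one attempt and no reset: what is moved stays moved. The work goes in short steps, Python scripts to look and compute and a tool call to move; the robot and the scene stay as the last step left them, time stands still between calls to the robot, and variables do not carry over. Pictures are saved under pics/ and viewed, at most 10 in all, crops included, and the job is handed in when it is done.

Besides the shell and the picture viewer there is one more tool, called by a JSON object that holds its "fn" and its "kwargs", one argument or row to a line. servo_tool: Moves the arm, as the interface text tells. Its arguments: {"type":"object","properties":{"moves":{"type":"array"},"fingers":{"type":"number"},"force":{"type":"number"}},"required":["moves"]}

```bash
mkdir -p pics; cat > h.py <<'E'
import numpy as np, cv2
from plant import manip
def snap(n,f):
    im=manip.get_image(n); cv2.imwrite('pics/'+f,im[:,:,::-1]); return im
def ray(n,u,v):
    c=manip.calibration(n); R=np.array(c['attitude']); o=np.array(c['origin'])
    return o,R@np.array([(u-c['cx'])/c['fx'],(v-c['cy'])/c['fy'],1.])
def onz(n,u,v,z):
    o,d=ray(n,u,v); return o+d*(z-o[2])/d[2]
def proj(n,p):
    c=manip.calibration(n); R=np.array(c['attitude']); q=R.T@(np.array(p)-np.array(c['origin']))
    return c['fx']*q[0]/q[2]+c['cx'],c['fy']*q[1]/q[2]+c['cy']
E
python3 - <<'E'
from h import *
for n in('top','side'):
    snap(n,n+'1.png'); print(manip.calibration(n))
s=manip.read_state(); print(s['clock'],s['tool_pos'],s['tool_rot'],s['contact_force'],s['gripper_width'])
E
```

```text
{'fx': 480.80127073540757, 'fy': 480.80127073540757, 'cx': 277.5135115135441, 'cy': 208.11269510929498, 'origin': array([ 412.32461346,   12.11559499, 1498.71548546]), 'attitude': array([[ 0.00358013, -0.99496379,  0.10017101],
       [-0.99997247, -0.00421315, -0.0061085 ],
       [ 0.00649977, -0.10014638, -0.99495148]])}
{'fx': 525.6469766758315, 'fy': 525.6469766758315, 'cx': 284.6703926799933, 'cy': 210.9659388066486, 'origin': array([273.77010078, 946.78639013, 821.84924038]), 'attitude': array([[-0.9621874 , -0.15738521,  0.22231802],
       [-0.27226078,  0.58066407, -0.76727003],
       [-0.00833513, -0.79878603, -0.60155748]])}
0.1 [ 291.28963212 -663.39339809  191.35428317] [[ 9.15600362e-01  4.02088926e-01 -6.87996843e-04]
 [ 4.02089491e-01 -9.15599553e-01  1.22474370e-03]
 [-1.37473722e-04 -1.39801208e-03 -9.99999013e-01]] [-0.64655624 -0.49628516 -0.43563134] 93.1553221867406
```

View pics/top1.png

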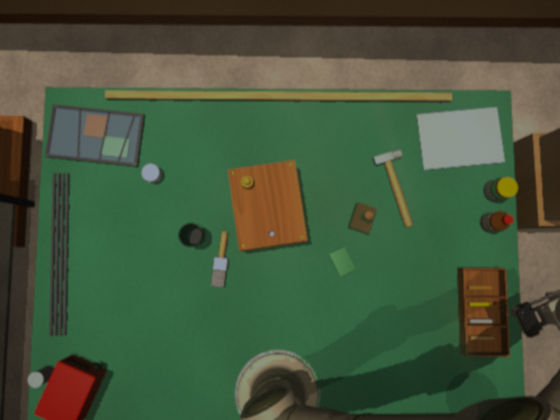

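View pics/side1.png

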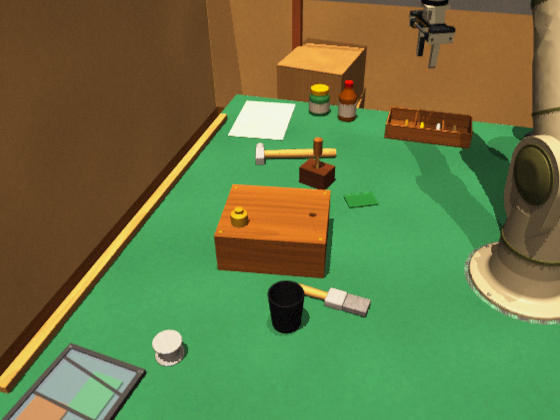

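Top view: chest with its hole at about (272,234), stand at (363,218) with the handle at (369,215), and the weight at (247,182). Side view: hole at (312,214), handle at (318,150), stand below the handle. I'll zoom in on these.

```bash
python3 - <<'E'
from h import *
t=cv2.imread('pics/top1.png'); s=cv2.imread('pics/side1.png')
a=cv2.resize(t[190:250,250:390],None,fx=5.7,fy=5.7,interpolation=cv2.INTER_CUBIC)[:, :798]
b=cv2.resize(s[130:230,280:380][:, :],None,fx=2.5,fy=2.5,interpolation=cv2.INTER_CUBIC)
out=np.zeros((600,800,3),np.uint8); out[:a.shape[0],:a.shape[1]]=a; 
out[345:595,:250]=b
cv2.imwrite('pics/z1.png',out)
E
```

```text
(no output)
```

View pics/z1.png

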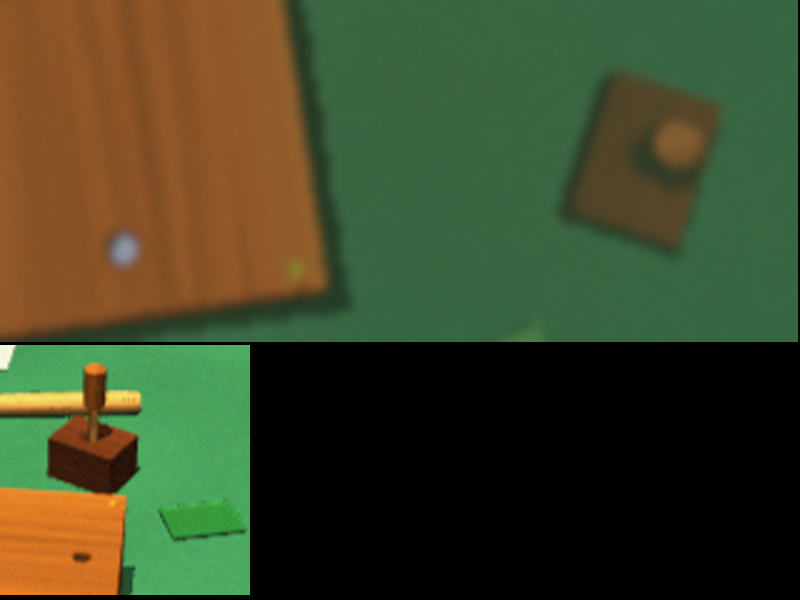

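```bash
python3 - <<'E'
from h import *
t=cv2.imread('pics/top1.png'); s=cv2.imread('pics/side1.png')
def cen(im,x0,x1,y0,y1,f):
    c=im[y0:y1,x0:x1].astype(float); w=f(c[...,0],c[...,1],c[...,2]); yy,xx=np.mgrid[y0:y1,x0:x1]
    return (w*xx).sum()/w.sum(),(w*yy).sum()/w.sum(),w.sum()
ht=cen(t,265,279,227,241,lambda b,g,r:np.clip(b-70,0,100)); print('hole top',ht,onz('top',*ht[:2],100))
hs=cen(s,302,322,207,223,lambda b,g,r:np.clip(110-r,0,200)); print('hole side',hs,onz('side',*hs[:2],100))
hd=cen(t,361,377,207,224,lambda b,g,r:(r>115)*1.); print('handle top',hd,onz('top',*hd[:2],135))
print('handle side top',onz('side',318,139.2,135))
hsv=cv2.cvtColor(t,cv2.COLOR_BGR2HSV); m=((hsv[...,0]<20)|(hsv[...,0]>170)).astype(np.uint8)*255
for nm,(x0,x1,y0,y1),z in(('chest',(220,315,150,260),100),('stand',(345,385,198,238),50)):
    k=np.zeros_like(m);k[y0:y1,x0:x1]=m[y0:y1,x0:x1]
    c=max(cv2.findContours(k,0,1)[0],key=cv2.contourArea)
    P=np.array([onz('top',*q[0],z)[:2] for q in c],np.float32); r=cv2.minAreaRect(P); print(nm,r)
for u,v in((229,168),(293,161)): print(onz('top',u,v,100))
print('offcut',onz('top',342,261,0),'hammer head',onz('top',388,157,20),'hammer end',onz('top',408,225,10),'brush',onz('top',220,265,10),'pot',onz('top',192,235,85),'weight',onz('top',247,181,140))
E
```

```text
hole top (np.float64(271.41526045487893), np.float64(233.42406456346296), np.float64(1363.0)) [479.08807123  20.99874063 100.        ]
hole side (np.float64(311.7609756097561), np.float64(214.55609756097562), np.float64(205.0)) [477.75392662  23.04626087 100.        ]
handle top (np.float64(368.6), np.float64(214.23333333333332), np.float64(30.0)) [ 533.18644269 -255.9746534   135.        ]
handle side top [ 528.4278031 -256.6073262  135.       ]
chest ((562.4954833984375, 33.714263916015625), (241.71522521972656, 200.36178588867188), 8.810647964477539)
stand ((544.0479736328125, -274.47027587890625), (24.881349563598633, 31.78518295288086), 77.82869720458984)
[671.33744776 146.9099585  100.        ]
[693.19658115 -41.71330062 100.        ]
offcut [ 399.21306609 -197.67148381    0.        ] hammer head [ 723.41940982 -342.13831031   20.        ] hammer end [ 511.19781662 -402.5820067    10.        ] brush [385.76018004 179.08977027  10.        ] pot [474.27247868 254.16466162  85.        ] weight [626.55579084  91.1787015  140.        ]
```

{"fn": "servo_tool", "kwargs": {
  "moves": [
    [1.2, 2, 0, 0],
    [2.4, 4.1, 0, 0],
    [2.4, 4.1, 0, 0],
    [2.4, 4.1, 0, 0],
    [2.4, 4.1, 0, 0],
    [2.4, 4.1, 0, 0],
    [2.4, 4.1, 0, 0],
    [2.4, 4.1, 0, 0],
    [2.4, 4.1, 0, 0],
    [2.4, 4.1, 0, 0],
    [1.2, 1.8, 0, 0],
    [0, 0, -1, 0],
    [0, 0, 0, 0],
    [0, 0, 0, 0]
  ],
  "fingers": 9.3,
  "force": 40
}}

```text
clock: 1.85
tool_pos: [530.4, -258.6, 181.9]
tool_rot: [[0.917, 0.4, -0.001], [0.4, -0.917, -0.0], [-0.001, 0.0, -1.0]]
contact_force: [-0.8, 0.2, -0.5]
gripper_width: 92.9
grip_force: 0.0
```

```bash
python3 - <<'E'
from h import *
snap('side','side2.png'); s=cv2.imread('pics/side2.png'); p=manip.read_state()['tool_pos']; print(p, proj('side',p))
cv2.imwrite('pics/z2.png',cv2.resize(s[70:230,220:420],None,fx=3.5,fy=3.5,interpolation=cv2.INTER_CUBIC))
E
```

```text
[ 530.60393548 -258.39945572  182.0368883 ] (np.float64(317.8762612868438), np.float64(122.8289362970739))
```

View pics/z2.png

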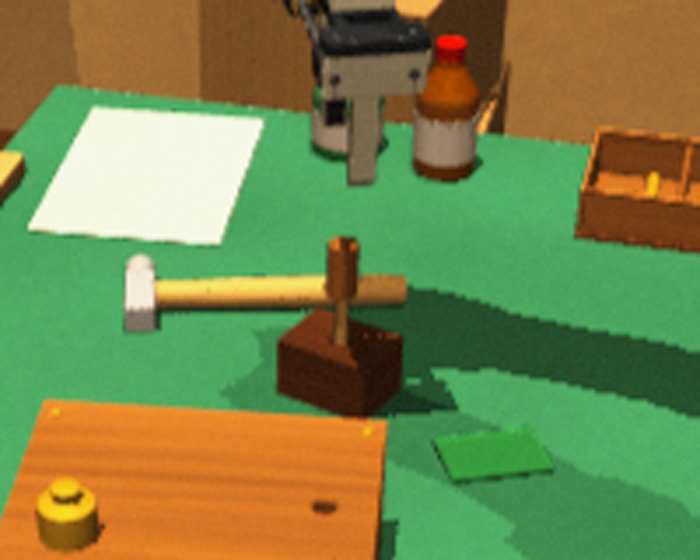

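The handle (zoom about 343,242) stands upright below the open gripper, nothing in between. Go down and grip.

{"fn": "servo_tool", "kwargs": {
  "moves": [
    [0.1, 0.2, 0, 0],
    [0, 0, -1.5, 0],
    [0, 0, -1.5, 0],
    [0, 0, -1.5, 0],
    [0, 0, -1.5, 0],
    [0, 0, -1.5, 0],
    [0, 0, -1.3, 0],
    [0, 0, 0, 0],
    [0, 0, 0, 0]
  ]
}}

```text
clock: 3.02
tool_pos: [532.7, -254.9, 94.4]
tool_rot: [[0.916, 0.402, 0.0], [0.402, -0.916, -0.0], [0.0, 0.0, -1.0]]
contact_force: [-0.3, 0.5, 0.3]
gripper_width: 92.9
grip_force: 0.0
```

{"fn": "servo_tool", "kwargs": {
  "moves": [
    [0, 0, 0, 0],
    [0, 0, 0, 0],
    [0, 0, 0, 0],
    [0, 0, 0, 0],
    [0, 0, 0, 0],
    [0, 0, 0, 0],
    [0, 0, 0, 0],
    [0, 0, 0, 0],
    [0, 0, 0, 0],
    [0, 0, 0, 0]
  ],
  "fingers": 1.5,
  "force": 40
}}

```text
clock: 4.28
tool_pos: [532.5, -254.8, 94.1]
tool_rot: [[0.916, 0.402, -0.0], [0.402, -0.916, -0.0], [-0.0, 0.0, -1.0]]
contact_force: [-1.4, 0.0, 0.4]
gripper_width: 23.2
grip_force: 40.0
```

{"fn": "servo_tool", "kwargs": {
  "moves": [
    [0, 0, 0.5, 0],
    [0, 0, 1, 0],
    [0, 0, 1.5, 0],
    [0, 0, 1.5, 0],
    [0, 0, 1.5, 0],
    [0, 0, 1.5, 0],
    [0, 0, 1.5, 0],
    [0, 0, 1.5, 0],
    [0, 0, 1, 0],
    [0, 0, 0.5, 0],
    [0, 0, 0, 0],
    [0, 0, 0, 0]
  ]
}}

```text
clock: 5.78
tool_pos: [532.2, -254.7, 213.6]
tool_rot: [[0.916, 0.402, -0.001], [0.402, -0.916, 0.0], [-0.001, -0.001, -1.0]]
contact_force: [-0.2, 0.1, -0.7]
gripper_width: 23.1
grip_force: 40.0
```

{"fn": "servo_tool", "kwargs": {
  "moves": [
    [0, 0.8, 0, 0],
    [-0.2, 1.4, 0, 0],
    [-0.4, 2, 0, 0],
    [-0.4, 2, 0, 0],
    [-0.4, 2, 0, 0],
    [-0.4, 2, 0, 0],
    [-0.4, 2, 0, 0],
    [-0.4, 2, 0, 0],
    [-0.4, 2, 0, 0],
    [-0.4, 2, 0, 0],
    [-0.4, 2, 0, 0],
    [-0.4, 2, 0, 0],
    [-0.4, 2, 0, 0],
    [-0.4, 1.6, 0, 0],
    [-0.4, 1.2, 0, 0],
    [-0.2, 0.6, 0, 0],
    [0, 0, 0, 0],
    [0, 0, 0, 0],
    [0, 0, 0, 0],
    [0, 0, 0, 0]
  ]
}}

```text
clock: 8.28
tool_pos: [476.6, 20.9, 214.1]
tool_rot: [[0.916, 0.402, -0.0], [0.402, -0.916, -0.0], [-0.0, 0.0, -1.0]]
contact_force: [0.2, -0.7, -0.6]
gripper_width: 23.1
grip_force: 40.0
```

```bash
python3 - <<'E'
from h import *
snap('side','side3.png'); snap('top','top3.png'); s=cv2.imread('pics/side3.png'); t=cv2.imread('pics/top3.png'); S=manip.read_state();p=S['tool_pos']; print(p,S['contact_force'])
tip=p+[0,0,-83.5]; print('expected tip',proj('side',tip),'hole',proj('side',[478.5,21,100]))
a=cv2.resize(s[130:240,260:360],None,fx=5,fy=5,interpolation=cv2.INTER_CUBIC)
b=cv2.resize(t[190:280,240:300],None,fx=5,fy=5,interpolation=cv2.INTER_CUBIC)
out=np.zeros((600,800,3),np.uint8);out[:550,:500]=a;out[:450,500:800]=b;cv2.imwrite('pics/z3.png',out)
E
```

```text
[476.55515073  21.00183225 214.09978251] [ 0.81419315  0.3237394  -1.38030129]
expected tip (np.float64(312.8096268692381), np.float64(203.1906279402638)) hole (np.float64(311.6504599948419), np.float64(213.97418343484057))
```

View pics/z3.png

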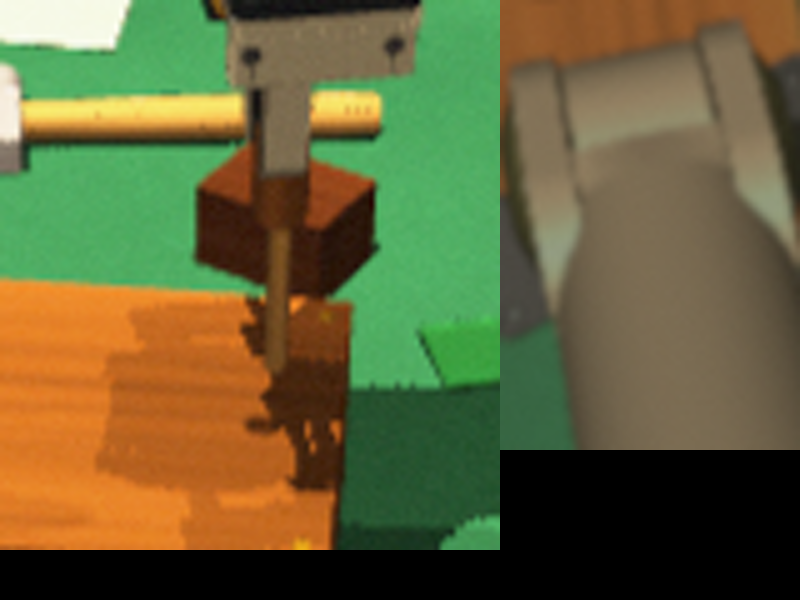

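```bash
python3 - <<'E'
from h import *
p=np.array([476.6,21.0,214.1])
print('tip',onz('side',315,203.6,130.6),'hole',onz('side',312.3,214.7,100))
# vertical axis check: dowel top (z~210) vs tip
a,b=proj('side',p+[0,0,-83.5]),proj('side',p+[0,0,-10]); print(a,b,(b[0]-a[0])/(b[1]-a[1]))
s=cv2.imread('pics/side3.png').astype(int)
for v in range(172,206,3):
    r=s[v,300:330]; print(v,[f"{x[2]}/{x[1]}" for x in r[7:23]])
E
```

```text
tip [471.49548057  21.23305282 130.6       ] hole [476.45440184  23.24885773 100.        ]
(np.float64(312.7902128271293), np.float64(203.18697929416322)) (np.float64(313.6076468231011), np.float64(175.49915190413844)) -0.029523226378761785
172 ['56/25', '57/29', '55/23', '56/30', '70/35', '80/43', '87/45', '90/51', '88/42', '84/42', '74/37', '71/36', '66/32', '69/37', '95/47', '131/61']
175 ['57/27', '58/29', '59/29', '57/25', '55/24', '66/31', '79/43', '91/48', '90/50', '87/51', '81/45', '65/33', '61/30', '64/30', '85/39', '98/45']
178 ['61/30', '59/29', '60/31', '63/28', '60/31', '61/29', '67/39', '100/66', '118/80', '127/86', '108/70', '67/36', '57/25', '56/23', '58/25', '60/29']
181 ['59/28', '57/26', '59/30', '61/32', '62/31', '61/28', '73/44', '100/66', '118/77', '122/80', '97/61', '66/37', '57/28', '56/24', '55/25', '57/29']
184 ['63/37', '57/29', '58/29', '58/30', '59/31', '58/29', '70/41', '104/70', '118/76', '121/80', '90/59', '63/31', '60/27', '61/32', '60/26', '60/28']
187 ['77/175', '79/174', '81/174', '69/150', '73/133', '73/131', '81/74', '101/66', '118/78', '119/76',
[... 332 characters left out ...]
/57', '118/59', '123/62', '127/66', '122/63', '122/62']
196 ['197/103', '108/55', '73/38', '73/39', '76/40', '66/37', '89/58', '103/66', '115/77', '108/70', '101/57', '111/58', '117/59', '117/63', '117/59', '116/60']
199 ['200/108', '195/106', '159/80', '93/47', '72/37', '76/40', '95/61', '108/70', '116/75', '105/70', '93/52', '106/55', '109/54', '107/51', '111/56', '110/56']
202 ['189/100', '189/98', '190/98', '188/98', '190/101', '148/78', '111/70', '109/72', '110/71', '106/68', '78/45', '72/37', '74/39', '74/40', '73/38', '91/45']
205 ['195/104', '191/100', '193/104', '193/102', '188/98', '188/97', '189/100', '99/52', '70/37', '71/37', '68/34', '68/37', '70/38', '70/37', '66/35', '69/37']
```

Side view: the tip (px 315,203.6) is upright but about 5 mm toward -x of the hole (px 312.3,214.7). I'll correct by about (+5, +1.6) mm, lower to 5 mm above the lid, and check.

{"fn": "servo_tool", "kwargs": {
  "moves": [
    [0.2, 0.1, 0, 0],
    [0.3, 0.1, -0.5, 0],
    [0, 0, -1, 0],
    [0, 0, -0.7, 0],
    [0, 0, -0.3, 0],
    [0, 0, 0, 0],
    [0, 0, 0, 0],
    [0, 0, 0, 0]
  ]
}}

```text
clock: 9.38
tool_pos: [481.7, 23.2, 189.4]
tool_rot: [[0.916, 0.402, 0.0], [0.402, -0.916, 0.0], [0.0, 0.0, -1.0]]
contact_force: [-0.5, -0.2, -0.5]
gripper_width: 23.1
grip_force: 40.0
```

```bash
python3 - <<'E'
from h import *
snap('side','side4.png'); s=cv2.imread('pics/side4.png'); S=manip.read_state();p=S['tool_pos']; print(p,S['contact_force'])
cv2.imwrite('pics/z4.png',cv2.resize(s[180:230,285:345],None,fx=12,fy=12,interpolation=cv2.INTER_CUBIC))
E
```

```text
[481.59998304  23.17208499 189.32194558] [-1.03696012 -0.00864194 -0.49588346]
```

View pics/z4.png

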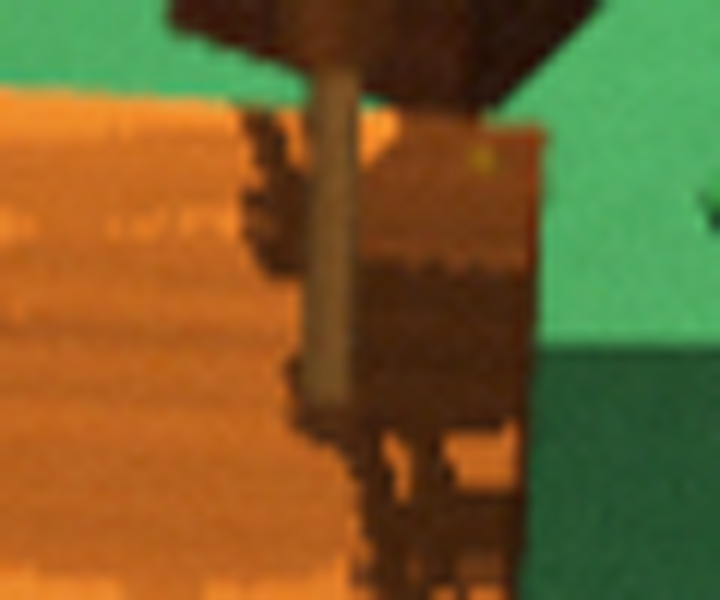

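Tip at px (312.2, ~212.5), right above the hole. Easing in.

{"fn": "servo_tool", "kwargs": {
  "moves": [
    [0, 0, -0.2, 0],
    [0, 0, -0.2, 0],
    [0, 0, -0.2, 0],
    [0, 0, -0.1, 0],
    [0, 0, 0, 0],
    [0, 0, 0, 0]
  ]
}}

```text
clock: 10.18
tool_pos: [481.5, 23.2, 182.2]
tool_rot: [[0.916, 0.402, 0.0], [0.402, -0.916, -0.0], [0.0, 0.0, -1.0]]
contact_force: [-0.9, 0.1, -1.0]
gripper_width: 22.8
grip_force: 40.0
```

{"fn": "servo_tool", "kwargs": {
  "moves": [
    [0, 0, -0.1, 0],
    [0, 0, -0.1, 0],
    [0, 0, 0, 0],
    [0, 0, 0, 0]
  ]
}}

```text
clock: 10.68
tool_pos: [481.5, 23.2, 180.1]
tool_rot: [[0.916, 0.402, -0.0], [0.402, -0.916, -0.0], [-0.0, 0.0, -1.0]]
contact_force: [-0.4, -0.8, -1.8]
gripper_width: 23.2
grip_force: 40.0
```

{"fn": "servo_tool", "kwargs": {
  "moves": [
    [0, 0, -0.2, 0],
    [0, 0, -0.2, 0],
    [0, 0, -0.2, 0],
    [0, 0, 0, 0],
    [0, 0, 0, 0]
  ]
}}

```text
clock: 11.3
tool_pos: [481.5, 23.2, 174.1]
tool_rot: [[0.916, 0.402, -0.0], [0.402, -0.916, -0.0], [-0.0, -0.0, -1.0]]
contact_force: [-0.1, -0.4, -0.4]
gripper_width: 23.0
grip_force: 40.0
```

{"fn": "servo_tool", "kwargs": {
  "moves": [
    [0, 0, -0.1, 0],
    [0, 0, -0.1, 0],
    [0, 0, -0.1, 0],
    [0, 0, 0, 0],
    [0, 0, 0, 0]
  ]
}}

```text
clock: 11.92
tool_pos: [481.5, 23.2, 171.1]
tool_rot: [[0.916, 0.402, -0.0], [0.402, -0.916, -0.0], [-0.0, 0.0, -1.0]]
contact_force: [-0.8, 0.5, -0.9]
gripper_width: 23.0
grip_force: 40.0
```

{"fn": "servo_tool", "kwargs": {
  "moves": [
    [0, 0, -0.1, 0],
    [0, 0, -0.1, 0],
    [0, 0, -0.1, 0],
    [0, 0, 0, 0],
    [0, 0, 0, 0]
  ]
}}

```text
clock: 12.55
tool_pos: [481.5, 23.2, 168.1]
tool_rot: [[0.916, 0.402, -0.0], [0.402, -0.916, -0.0], [-0.0, 0.0, -1.0]]
contact_force: [0.7, -0.8, -1.0]
gripper_width: 23.0
grip_force: 40.0
```

{"fn": "servo_tool", "kwargs": {
  "moves": [
    [0, 0, -0.1, 0],
    [0, 0, -0.1, 0],
    [0, 0, -0.1, 0],
    [0, 0, 0, 0],
    [0, 0, 0, 0]
  ]
}}

```text
clock: 13.18
tool_pos: [482.0, 23.3, 165.6]
tool_rot: [[0.916, 0.402, 0.001], [0.402, -0.916, 0.0], [0.001, 0.0, -1.0]]
contact_force: [-0.6, 0.9, 6.7]
gripper_width: 22.9
grip_force: 40.0
```

Pad touched, at TCP of about 168. Now slow 1–2 mm presses.

{"fn": "servo_tool", "kwargs": {
  "moves": [
    [0, 0, -0.1, 0],
    [0, 0, -0.1, 0],
    [0, 0, 0, 0],
    [0, 0, 0, 0]
  ]
}}

```text
clock: 13.68
tool_pos: [482.1, 23.4, 163.7]
tool_rot: [[0.916, 0.402, 0.001], [0.402, -0.916, 0.0], [0.001, 0.0, -1.0]]
contact_force: [-0.4, 0.4, 7.9]
gripper_width: 23.0
grip_force: 40.0
```

{"fn": "servo_tool", "kwargs": {
  "moves": [
    [0, 0, -0.1, 0],
    [0, 0, -0.1, 0],
    [0, 0, 0, 0],
    [0, 0, 0, 0]
  ]
}}

```text
clock: 14.18
tool_pos: [482.1, 23.4, 161.8]
tool_rot: [[0.916, 0.402, 0.001], [0.402, -0.916, 0.0], [0.001, 0.0, -1.0]]
contact_force: [-1.1, 0.2, 9.2]
gripper_width: 23.0
grip_force: 40.0
```

Checking for the drawer by comparing images by number between steps.

{"fn": "servo_tool", "kwargs": {
  "moves": [
    [0, 0, -0.05, 0],
    [0, 0, -0.05, 0],
    [0, 0, 0, 0],
    [0, 0, 0, 0],
    [0, 0, 0, 0]
  ]
}}

```text
clock: 14.8
tool_pos: [482.2, 23.4, 160.8]
tool_rot: [[0.916, 0.402, 0.002], [0.402, -0.916, 0.0], [0.002, 0.0, -1.0]]
contact_force: [-0.5, -0.8, 9.1]
gripper_width: 23.0
grip_force: 40.0
```

```bash
cat > d.py <<'E'
from h import *
import sys
t=snap('side',sys.argv[1]); a=cv2.imread('pics/side1.png')[:,:,::-1]
d=np.abs(t.astype(int)-a).sum(2)[190:275,180:235]; print('changed px left of chest front',(d>90).sum()); S=manip.read_state();print(S['clock'],S['tool_pos'][2],S['contact_force'])
E
python3 d.py s5.png
```

```text
changed px left of chest front 0
14.85 160.82309250227033 [-0.71357396  0.12994654  8.33903688]
```

{"fn": "servo_tool", "kwargs": {
  "moves": [
    [0, 0, -0.05, 0],
    [0, 0, -0.05, 0],
    [0, 0, 0, 0],
    [0, 0, 0, 0],
    [0, 0, 0, 0]
  ]
}}

```text
clock: 15.48
tool_pos: [482.2, 23.4, 159.9]
tool_rot: [[0.916, 0.402, 0.002], [0.402, -0.916, 0.0], [0.002, 0.0, -1.0]]
contact_force: [-0.7, 0.5, 10.0]
gripper_width: 23.0
grip_force: 40.0
```

```bash
python3 d.py s6.png
```

```text
changed px left of chest front 0
15.525 159.88913360436342 [-0.82066131 -0.44383756  9.41157683]
```

{"fn": "servo_tool", "kwargs": {
  "moves": [
    [0, 0, -0.05, 0],
    [0, 0, 0, 0],
    [0, 0, 0, 0],
    [0, 0, 0, 0],
    [0, 0, 0, 0]
  ]
}}

```text
clock: 16.15
tool_pos: [482.3, 23.4, 159.4]
tool_rot: [[0.916, 0.402, 0.002], [0.402, -0.916, 0.0], [0.002, 0.0, -1.0]]
contact_force: [-0.6, 0.6, 9.4]
gripper_width: 23.1
grip_force: 40.0
```

```bash
python3 d.py s7.png
```

```text
changed px left of chest front 0
16.2 159.4271376759726 [-0.73895908  0.69677708  9.51461938]
```

{"fn": "servo_tool", "kwargs": {
  "moves": [
    [0, 0, -0.05, 0],
    [0, 0, 0, 0],
    [0, 0, 0, 0],
    [0, 0, 0, 0],
    [0, 0, 0, 0]
  ]
}}

```text
clock: 16.82
tool_pos: [482.3, 23.4, 158.9]
tool_rot: [[0.916, 0.402, 0.002], [0.402, -0.916, 0.0], [0.002, 0.0, -1.0]]
contact_force: [-1.2, 0.0, 10.4]
gripper_width: 22.8
grip_force: 40.0
```

```bash
python3 d.py s8.png
```

```text
changed px left of chest front 0
16.875 158.91846192318965 [-1.1504079   0.52261633  9.81661403]
```

{"fn": "servo_tool", "kwargs": {
  "moves": [
    [0, 0, -0.05, 0],
    [0, 0, 0, 0],
    [0, 0, 0, 0],
    [0, 0, 0, 0],
    [0, 0, 0, 0]
  ]
}}

```text
clock: 17.5
tool_pos: [482.1, 23.4, 158.2]
tool_rot: [[0.916, 0.402, 0.001], [0.402, -0.916, 0.0], [0.001, 0.0, -1.0]]
contact_force: [-1.0, 0.6, 8.6]
gripper_width: 22.9
grip_force: 40.0
```

```bash
python3 d.py s9.png
```

```text
changed px left of chest front 1930
17.55 158.21928147100064 [-1.36911585  0.49661819  8.28129914]
```

The catch let go at about 10 N and the drawer is out. Withdrawing.

{"fn": "servo_tool", "kwargs": {
  "moves": [
    [0, 0, 0.3, 0],
    [0, 0, 0.5, 0],
    [0, 0, 0.5, 0],
    [0, 0, 0.5, 0],
    [0, 0, 0.5, 0],
    [0, 0, 0.5, 0],
    [0, 0, 0.6, 0],
    [0, 0, 0.8, 0],
    [0, 0, 0.8, 0],
    [0, 0, 0.6, 0],
    [0, 0, 0.3, 0],
    [0, 0, 0, 0],
    [0, 0, 0, 0]
  ]
}}

```text
clock: 19.18
tool_pos: [481.4, 23.2, 216.4]
tool_rot: [[0.916, 0.402, -0.0], [0.402, -0.916, -0.0], [-0.0, -0.0, -1.0]]
contact_force: [-0.2, -1.0, -1.1]
gripper_width: 23.2
grip_force: 40.0
```

{"fn": "servo_tool", "kwargs": {
  "moves": [
    [0.1, -0.8, 0, 0],
    [0.3, -1.4, 0, 0],
    [0.4, -2, 0, 0],
    [0.4, -2, 0, 0],
    [0.4, -2, 0, 0],
    [0.4, -2, 0, 0],
    [0.4, -2, 0, 0],
    [0.4, -2, 0, 0],
    [0.4, -2, 0, 0],
    [0.4, -2, 0, 0],
    [0.4, -2, 0, 0],
    [0.4, -2, 0, 0],
    [0.4, -2, 0, 0],
    [0.3, -1.6, 0, 0],
    [0.2, -1.2, 0, 0],
    [0.2, -0.8, 0, 0],
    [0, 0, 0, 0],
    [0, 0, 0, 0],
    [0, 0, 0, 0]
  ]
}}

```text
clock: 21.55
tool_pos: [536.5, -254.2, 216.7]
tool_rot: [[0.915, 0.403, -0.0], [0.403, -0.915, 0.0], [0.0, -0.0, -1.0]]
contact_force: [0.3, -0.1, -0.4]
gripper_width: 22.7
grip_force: 40.0
```

{"fn": "servo_tool", "kwargs": {
  "moves": [
    [0, 0, -1, 0],
    [0, 0, -1.5, 0],
    [0, 0, -1.5, 0],
    [0, 0, -1.5, 0],
    [0, 0, -1, 0],
    [0, 0, 0, 0],
    [0, 0, 0, 0],
    [0, 0, 0, 0]
  ]
}}

```text
clock: 22.55
tool_pos: [536.9, -255.0, 152.2]
tool_rot: [[0.916, 0.402, 0.001], [0.402, -0.916, -0.0], [0.001, 0.001, -1.0]]
contact_force: [0.6, -0.0, -0.2]
gripper_width: 22.9
grip_force: 40.0
```

```bash
python3 - <<'E'
from h import *
snap('side','side10.png'); s=cv2.imread('pics/side10.png'); S=manip.read_state();p=S['tool_pos']; print(p,S['contact_force'])
a=cv2.resize(s[110:200,280:350],None,fx=5,fy=5,interpolation=cv2.INTER_CUBIC)
b=cv2.resize(s[170:285,180:350],None,fx=2.6,fy=2.6,interpolation=cv2.INTER_CUBIC)
out=np.zeros((600,800,3),np.uint8);out[:450,:350]=a;out[:b.shape[0],355:355+b.shape[1]]=b[:,:445];cv2.imwrite('pics/z10.png',out)
E
```

```text
[ 536.76490705 -254.94798455  152.13368922] [ 0.17571791  0.40712425 -0.53330651]
```

View pics/z10.png

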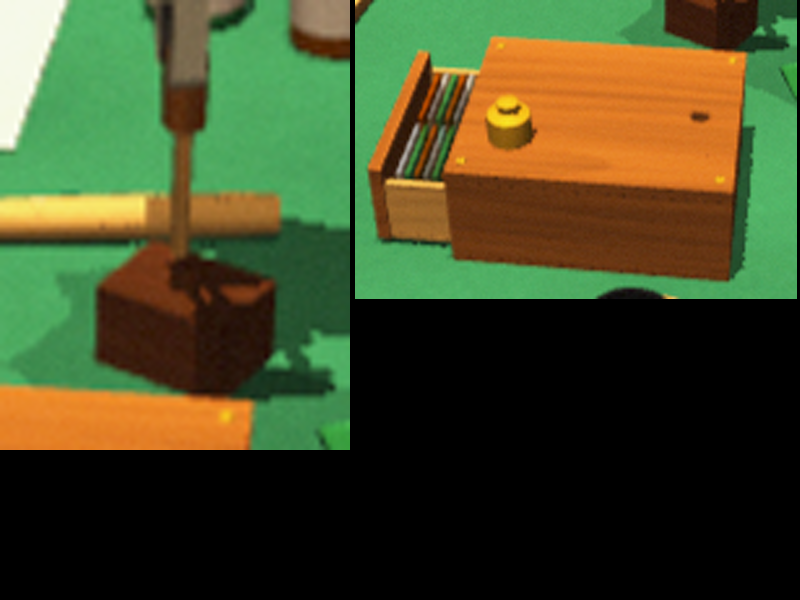

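Drawer is fully out, dowel upright. The tip is ~4 mm too far in +x relative to the pick pose; correcting and inserting.

{"fn": "servo_tool", "kwargs": {
  "moves": [
    [-0.2, 0, 0, 0],
    [-0.2, 0, 0, 0],
    [0, 0, -0.6, 0],
    [0, 0, -0.6, 0],
    [0, 0, -0.2, 0],
    [0, 0, -0.2, 0],
    [0, 0, -0.2, 0],
    [0, 0, 0, 0],
    [0, 0, 0, 0]
  ]
}}

```text
clock: 23.72
tool_pos: [532.6, -254.9, 133.7]
tool_rot: [[0.916, 0.402, 0.0], [0.402, -0.916, -0.0], [0.0, 0.0, -1.0]]
contact_force: [0.0, 0.3, -0.2]
gripper_width: 23.2
grip_force: 40.0
```

{"fn": "servo_tool", "kwargs": {
  "moves": [
    [0, 0, -0.1, 0],
    [0, 0, -0.1, 0],
    [0, 0, -0.1, 0],
    [0, 0, 0, 0],
    [0, 0, 0, 0]
  ]
}}

```text
clock: 24.35
tool_pos: [532.5, -254.8, 130.6]
tool_rot: [[0.916, 0.402, -0.0], [0.402, -0.916, -0.0], [-0.0, 0.0, -1.0]]
contact_force: [0.8, 0.2, -2.2]
gripper_width: 22.8
grip_force: 40.0
```

{"fn": "servo_tool", "kwargs": {
  "moves": [
    [0, 0, -0.3, 0],
    [0, 0, -0.3, 0],
    [0, 0, -0.3, 0],
    [0, 0, -0.3, 0],
    [0, 0, -0.3, 0],
    [0, 0, 0, 0],
    [0, 0, 0, 0]
  ]
}}

```text
clock: 25.22
tool_pos: [532.5, -254.9, 115.7]
tool_rot: [[0.916, 0.402, 0.0], [0.402, -0.916, -0.0], [-0.0, 0.0, -1.0]]
contact_force: [-0.0, 0.0, -0.1]
gripper_width: 22.9
grip_force: 40.0
```

{"fn": "servo_tool", "kwargs": {
  "moves": [
    [0, 0, -0.3, 0],
    [0, 0, -0.3, 0],
    [0, 0, -0.3, 0],
    [0, 0, -0.3, 0],
    [0, 0, -0.3, 0],
    [0, 0, 0, 0],
    [0, 0, 0, 0]
  ]
}}

```text
clock: 26.1
tool_pos: [532.5, -254.8, 100.6]
tool_rot: [[0.916, 0.402, -0.0], [0.402, -0.916, -0.0], [-0.0, -0.0, -1.0]]
contact_force: [0.4, 0.2, -0.1]
gripper_width: 23.2
grip_force: 40.0
```

{"fn": "servo_tool", "kwargs": {
  "moves": [
    [0, 0, -0.2, 0],
    [0, 0, -0.2, 0],
    [0, 0, -0.1, 0],
    [0, 0, 0, 0],
    [0, 0, 0, 0]
  ]
}}

```text
clock: 26.72
tool_pos: [532.5, -254.8, 95.6]
tool_rot: [[0.916, 0.402, -0.0], [0.402, -0.916, -0.0], [-0.0, 0.0, -1.0]]
contact_force: [-0.5, 0.4, -2.0]
gripper_width: 23.4
grip_force: 40.0
```

{"fn": "servo_tool", "kwargs": {
  "moves": [
    [0, 0, -0.1, 0],
    [0, 0, 0, 0],
    [0, 0, 0, 0]
  ]
}}

```text
clock: 27.1
tool_pos: [532.5, -254.8, 94.6]
tool_rot: [[0.916, 0.402, -0.0], [0.402, -0.916, 0.0], [-0.0, -0.0, -1.0]]
contact_force: [0.9, 0.3, -0.8]
gripper_width: 23.0
grip_force: 40.0
```

{"fn": "servo_tool", "kwargs": {
  "moves": [
    [0, 0, -0.05, 0],
    [0, 0, 0, 0],
    [0, 0, 0, 0]
  ]
}}

```text
clock: 27.48
tool_pos: [532.5, -254.8, 94.1]
tool_rot: [[0.916, 0.402, -0.0], [0.402, -0.916, -0.0], [-0.0, 0.0, -1.0]]
contact_force: [-0.0, 0.8, -0.4]
gripper_width: 23.0
grip_force: 40.0
```

{"fn": "servo_tool", "kwargs": {
  "moves": [
    [0, 0, -0.05, 0],
    [0, 0, 0, 0],
    [0, 0, 0, 0]
  ]
}}

```text
clock: 27.85
tool_pos: [532.8, -254.8, 94.0]
tool_rot: [[0.916, 0.402, 0.001], [0.402, -0.916, -0.0], [0.001, 0.0, -1.0]]
contact_force: [-0.3, 1.0, 5.5]
gripper_width: 22.9
grip_force: 40.0
```

{"fn": "servo_tool", "kwargs": {
  "moves": [
    [0, 0, 0, 0],
    [0, 0, 0, 0],
    [0, 0, 0, 0],
    [0, 0, 0, 0],
    [0, 0, 0, 0],
    [0, 0, 0, 0],
    [0, 0, 0, 0],
    [0, 0, 0, 0],
    [0, 0, 0, 0],
    [0, 0, 0, 0]
  ],
  "fingers": 9.3
}}

```text
clock: 29.1
tool_pos: [532.5, -254.8, 93.6]
tool_rot: [[0.916, 0.402, -0.0], [0.402, -0.916, -0.0], [-0.0, 0.0, -1.0]]
contact_force: [-0.4, -0.4, -0.8]
gripper_width: 93.2
grip_force: 0.0
```

{"fn": "servo_tool", "kwargs": {
  "moves": [
    [0, 0, 0.6, 0],
    [0, 0, 1.2, 0],
    [0, 0, 1.5, 0],
    [0, 0, 1.5, 0],
    [0, 0, 1.5, 0],
    [0, 0, 1.5, 0],
    [0, 0, 1.5, 0],
    [0, 0, 1, 0],
    [0, 0, 0, 0],
    [0, 0, 0, 0]
  ]
}}

```text
clock: 30.35
tool_pos: [532.3, -254.7, 196.2]
tool_rot: [[0.916, 0.402, -0.001], [0.402, -0.916, 0.0], [-0.001, -0.0, -1.0]]
contact_force: [0.2, 0.4, 0.5]
gripper_width: 92.9
grip_force: 0.0
```

```bash
python3 - <<'E'
from h import *
snap('side','side11.png'); s=cv2.imread('pics/side11.png')
a=cv2.resize(s[90:290,180:400],None,fx=3,fy=3,interpolation=cv2.INTER_CUBIC); cv2.imwrite('pics/z11.png',a)
E
```

```text
(no output)
```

View pics/z11.png

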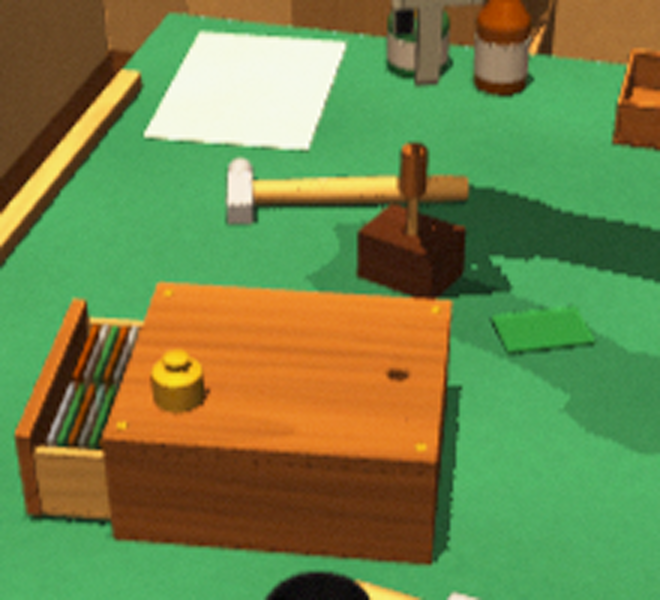

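The drawer is out, and the dowel is back upright and fully down, its handle at zoom (413,150) as at the start. The gripper is clear of everything, so I'm handing in.

```bash
python3 -c "
from plant import manip
print(manip.hand_in())"
```

```text
the job is handed in; nothing more can be done
None
```

The job is handed in: the catch let go at about 10 N and the drawer sprang fully out; the dowel is back in its stand, upright and fully down, at about 30 s on the robot's clock.

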